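# Blow off filter capsules and valve balls at the test bench

## Robot

A 6-joint arm with a two-finger parallel gripper is mounted at the origin on the work surface. World frame = base frame: x ahead of the robot, y to its left, z up, the work surface at z = 0. Lengths are in mm, angles in rad, forces in N, time in s.
With the tool pointing down it reaches from about 300 to 1000 mm from the base axis. Payload 5.1 kg.
Tool frame: the origin (TCP) lies midway between the tips of the shut fingers; the grasp point (between the pads) lies 19 mm behind it (ctrl.grasp_offset is the distance from the TCP to the grasp point, in mm); z points along the fingers, y is the line along which they close (so a half turn about z gives the same grasp; the last joint's range is limited). The gripper opens to 95 mm and grips with 3 to 60 N. Pads are 20 mm wide; open, the fingers measure 119 mm over their backs; the gripper's body (75 mm by 180 mm) begins 59 mm behind the grasp point.
Start: joints at [-1.272, 0.124, 1.65, -0, 1.367, -0.083], TCP at [242.152, -603.197, 214.656] pointing down, gripper open.
Joint ranges: [-2.61, 2.61], [-1.02, 2.33], [0.03, 2.71], [-1.35, 4.49], [0.32, 2.68], [-2.91, 2.91]. Speed limits (rad/s): [2.57, 2.57, 3.14, 3.14, 3.14, 3.14].

## Interface

Orientations are given as a rotation vector (axis times angle).
In Python, from station import ctrl gives the robot as it stands.
- The arm moves only by the tool arm_command, never from a script. Its argument "motion" is a list that holds one entry, the list of rows, each a list of 7 numbers: the shift along the tool's x, y, z in units of 0.5 m (1.0 is 0.5 m), then the turn, a rotation vector about the tool's x, y, z in units of 180 degrees (1.0 is 180 degrees), then the closure, from 0 (fully open) to 1 (shut). In form: [[[dx, dy, dz, rx, ry, rz, hand], ...]]. A call has 1 to 20 rows; each row shifts and turns the commanded pose from where the row before left it, along the tool's axes as they then stand; what a row does not reach is not made up. A row lasts 1/10 s, in which the tool goes at most 50 mm and 8.59 degrees, less where a joint would pass 70% of its speed; a pose out of reach is approached as far as the arm can. A call with a number of a shift or a turn outside -1 to 1 is refused whole. A call with a gripper value outside its range is refused whole. The fingers move at their own pace and stop on an object; "grip_force" is the grip in N (left out, the last holds). Time passes only in rows, so rows that do not move let the fingers close. It gives the time, the measured TCP pose, the force, the opening and the grip force at its end, in the units of the state.
- ctrl.state(): the state, without advancing time (a new reading comes with each control period).
- ctrl.grab_frame(name): name is "side" or "top"; returns a dict with "img" (384x512x3 uint8, red, green, blue), "depth" (384x512 float32, mm along the optical axis (not along the pixel's ray), 0 where there is no reading), "intrinsics" (3x3 intrinsics, pixels), "R" (3x3) and "t" (3): a world point X has camera coordinates R X + t. Camera axes: x right, y down, z forward; pixel columns grow to the right and rows downward; lengths in mm; the calibration is good to about 2 mm. A picture is of the moment at which its call begins.
- ctrl.finish_job(): hands the job in; it is judged then, once.
The state is a dict: "clock": time; "q": joint angles; "dq": joint speeds; "effort": joint torques, N m; "position": TCP position; "tool_rot": TCP orientation; "contact_force": force on the tool from outside, world axes, zero at the start; "torque": the same for the moment, N m; "width": finger opening in mm; "grip_force": force on a finger pad.
Only numpy, scipy, OpenCV 4.12 (cv2) and the standard library are available. Lean on these libraries where they do the work, as an engineer would, in place of code of your own. Each camera call takes 0.05 s, during which the arm holds its last target. There are 200 camera calls.

## Task

Stand every filter capsule upright on the floor of the tray's wide bay, next to the air gun, tip all the valve balls from the cup into its narrow bay, and stand the empty cup back upright on its round mat. Once everything is in the tray, give two blasts of air: each time squeeze the air gun's trigger fully home, hold it for about a second and let it go completely. Leave the bottle, the gauge and the box of wipes where they are.

Things in the scene. Friction and masses are not known exactly. Their poses are not given: they have to be found in the camera images.
- blowgun: fixed air gun, clamped grip-up on a bench stand 110 x 100 mm. Origin: on the bench under the grip. Its brass nozzle (tip 85 mm out, 137 mm above the bench) and its trigger look to its own -y, towards the tray. The black grip is an upright bar, 28 mm in x, 26 mm in y, centred on the origin's vertical, from 150 to 260 mm above the bench
- grip (a point): point on the axis of the black grip, 235 mm above the bench; axes as blowgun. Here one can take grip and trigger together from above, closing along the gun's y. At this height the trigger's outer face is about 38 mm to -y of this point when let go and 23 mm when squeezed home (grip and trigger then measure 36 mm together)
- trigger (a joint): angle of the sprung trigger (rad): 0 let go, 0.18 squeezed home (upright). An aluminium lever 95 mm long, 18 mm wide (x), 8 mm thick, hinged at its lower end 19 mm to -y of the grip's axis, 152 mm above the bench; let go it leans 0.18 rad away from the grip, to the gun's -y. About 7 N squeeze it home near its top
- tray: fixed open steel tray 200 (x) x 275 (y) x 45 mm high, walls and floor 5 mm thick, with one dividing wall along its x that makes a wide and a narrow bay. Origin: centre of the underside
- filter_bay (a point): centre of the inner floor (5 mm above the bench) of the wide bay, the one next to the air gun; inside 190 mm (x) x 160 mm (y); axes as tray, +y points to the gun
- ball_bay (a point): centre of the inner floor of the narrow bay, farther from the gun; inside 190 mm (x) x 100 mm (y); axes as tray
- mat: fixed round black rubber mat, 100 mm across, 4 mm thick, the cup's place. Origin: centre of the underside
- filter0: loose white filter capsule, upright: foot flange 60 mm across and 8 mm high, body 48 mm across up to 85 mm, port 18 mm across up to 105 mm; about 0.2 kg. Origin: centre of the underside, z up. May be absent
- filter1: loose white filter capsule, upright: foot flange 60 mm across and 8 mm high, body 48 mm across up to 85 mm, port 18 mm across up to 105 mm; about 0.2 kg. Origin: centre of the underside, z up. May be absent
- filter2: loose white filter capsule, upright: foot flange 60 mm across and 8 mm high, body 48 mm across up to 85 mm, port 18 mm across up to 105 mm; about 0.2 kg. Origin: centre of the underside, z up. May be absent
- filter3: loose white filter capsule, upright: foot flange 60 mm across and 8 mm high, body 48 mm across up to 85 mm, port 18 mm across up to 105 mm; about 0.2 kg. Origin: centre of the underside, z up. May be absent
- cup: loose white plastic cup with the balls in it, upright: 80 mm high, 58 mm across at the foot, 68 mm at the rim, wall 3 mm, floor 4 mm. Origin: centre of the underside, z towards the mouth
- ball0: loose black plastic valve ball, 24 mm across, in the cup at the start. Origin: its centre
- ball1: loose black plastic valve ball, 24 mm across, in the cup at the start. Origin: its centre
- ball2: loose black plastic valve ball, 24 mm across, in the cup at the start. Origin: its centre
- ball3: loose black plastic valve ball, 24 mm across, in the cup at the start. Origin: its centre. May be absent
- ball4: loose black plastic valve ball, 24 mm across, in the cup at the start. Origin: its centre. May be absent
- ball5: loose black plastic valve ball, 24 mm across, in the cup at the start. Origin: its centre. May be absent
- washbottle: bystander: clear wash bottle 60 mm across, 140 mm high. Origin: centre of the underside
- gauge: bystander: round steel gauge 68 mm across, 50 mm high. Origin: centre of the underside
- wipes: bystander: cardboard box of wipes 120 x 110 x 60 mm. Origin: centre of the underside

How it is judged:
By the outcome, as a careful person would: the job done as asked, in the order asked, and still so for the second after the job is handed in, with the robot touching nothing.
Of filter0, filter1, filter2, filter3 only 3 to 4 are there at a start; the rules pass over those that are not, and their reading is None.
Of ball3, ball4, ball5 only 1 to 3 are there at a start; the rules pass over those that are not, and their reading is None.
At some moment in a run one of filter0, filter1, filter2, filter3 may be knocked a few centimetres aside while the robot is not near it.
It also fails if it takes over 208 s, if anything falls off the work surface, if the arm or the gripper's body presses on something with over 40 N, if the wrist force passes 120 N, or if a joint passes its speed limit or range.

## Working session

There is one attempt and no reset: what is moved stays moved. The work goes in short steps, Python scripts to look and compute and a tool call to move; the robot and the scene stay as the last step left them, time stands still between calls to the robot, and variables do not carry over. Pictures are saved under pics/ and viewed, at most 14 in all, crops included, and the job is handed in when it is done.

Besides the shell and the picture viewer there is one more tool, called after "Emit:" as name([rows], argument=value, ...), one row to a line, values as JSON. arm_command: Moves the arm, as the interface text tells. Its arguments: {"type":"object","properties":{"motion":{"type":"array"},"grip_force":{"type":"number"}},"required":["motion"]}

```bash
ls; mkdir -p pics; python3 - <<'E'
from station import ctrl
import cv2,numpy as np
print(ctrl.state(), ctrl.grasp_offset)
for n in("top","side"):
    f=ctrl.grab_frame(n); cv2.imwrite(f"pics/{n}0.png",f["img"][:,:,::-1])
    np.savez(f"{n}0.npz",**f); print(f["intrinsics"],f["R"],f["t"])
E
```

```text
pics
{'clock': 0.0, 'q': array([-1.27160964e+00,  1.24490342e-01,  1.65167652e+00, -9.44425706e-06,
        1.36748901e+00, -8.25777790e-02]), 'dq': array([-3.29582463e-05, -6.21299475e-04, -3.87046092e-05, -2.94828874e-05,
       -4.02595601e-04, -7.63856244e-04]), 'effort': array([ 9.00595714e-04, -4.17600632e+01, -3.59930098e+01,  7.74559099e-02,
        4.93587262e-02, -1.71324982e-04]), 'position': array([ 241.95657527, -602.59497233,  213.39511345]), 'tool_rot': array([-3.08251916e+00, -5.95653220e-01,  3.64520446e-04]), 'contact_force': array([-0.46578095, -0.64868301,  0.0289391 ]), 'torque': array([ 0.02503313, -0.024579  , -0.00642084]), 'grip_force': 0.0, 'width': 95.22644100668617} 18.8
[[396.35016669   0.         251.0804274 ]
 [  0.         396.35016669 187.33963423]
 [  0.           0.           1.        ]] [[ 0.00754406 -0.99985583  0.01521186]
 [-0.99173007 -0.00943006 -0.12799427]
 [ 0.12811927 -0.01412046 -0.99165824]] [ -97.10491362  602.71378406 1256.52281644]
[[380.02219535   0.         254.17846789]
 [  0.         380.02219535 190.46214303]
 [  0.           0.           1.        ]] [[ 0.95434844 -0.29859041  0.00792592]
 [-0.2041544  -0.67142424 -0.71239769]
 [ 0.21803678  0.67825751 -0.70173122]] [-576.07771662  148.74169172 1438.02948106]
```

View pics/top0.png

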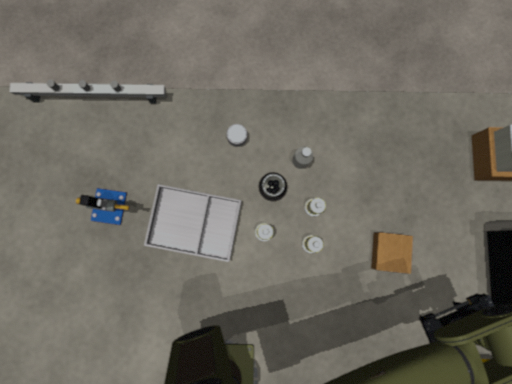

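View pics/side0.png

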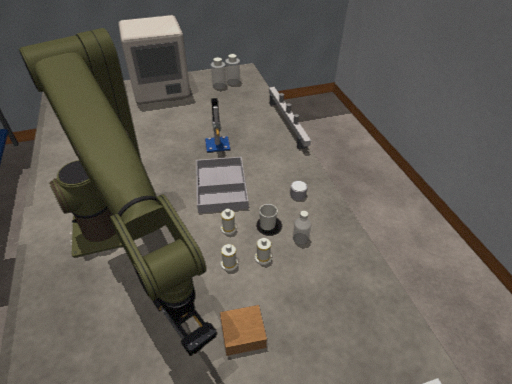

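The top view shows three filters at about (316,206), (313,244) and (264,232), and the cup on its mat at (273,186). The tray is at (193,223), the gun at (105,203), the bottle at (304,157), the gauge at (237,134) and the wipes at (393,252). The side view agrees. Next I'll measure from the depth and calibration.

```bash
cat > h.py <<'E'
import numpy as np, cv2
def cloud(f):
    d=f["depth"]; K=f["intrinsics"]; v,u=np.mgrid[:d.shape[0],:d.shape[1]]
    c=np.stack([(u-K[0,2])/K[0,0]*d,(v-K[1,2])/K[1,1]*d,d],-1)
    X=(c-f["t"])@f["R"]; X[d<=0]=np.nan
    return X
def ray(f,u,v,z):
    K=f["intrinsics"]; r=f["R"].T@np.array([(u-K[0,2])/K[0,0],(v-K[1,2])/K[1,1],1]); o=-f["R"].T@f["t"]
    return o+r*(z-o[2])/r[2]
def proj(f,X):
    c=np.asarray(X)@f["R"].T+f["t"]; p=c@f["intrinsics"].T; return p[...,:2]/p[...,2:]
def comps(X,lo,hi,minn=4):
    m=((X[...,2]>lo)&(X[...,2]<hi)).astype(np.uint8)
    n,l,s,_=cv2.connectedComponentsWithStats(m,connectivity=8)
    for i in range(1,n):
        if s[i,4]>=minn:
            P=X[l==i]; (c,sz,a)=cv2.minAreaRect(P[:,:2].astype(np.float32))
            print(lo,hi,"n",s[i,4],"px",s[i,:2]+s[i,2:4]//2,"ctr",np.round(c,1),"size",np.round(sz,1),"ang",round(a,2),"z",np.round(np.median(P[:,2]),1))
E
python3 - <<'E'
from h import *
f=dict(np.load("top0.npz")); X=cloud(f)
Y=X.copy(); Y[:, 420:]=np.nan; Y[290:]=np.nan
for b in((12,300),(30,55),(70,95),(95,115),(115,150),(200,290)): comps(Y,*b,minn=6)
a=f["img"][110:290,60:440]; cv2.imwrite("pics/crop0.png",cv2.resize(a,None,fx=2.1,fy=2.1,interpolation=cv2.INTER_CUBIC)[:,:,::-1])
E
```

```text
12 300 n 2070 px [88 92] ctr [919.5 447.3] size [503.7  52.1] ang 89.94 z 72.9
12 300 n 365 px [237 135] ctr [780.7 -44. ] size [66.5 66.3] ang 1.28 z 49.6
12 300 n 347 px [303 158] ctr [ 701.8 -259. ] size [57.1 57.5] ang 43.44 z 94.7
12 300 n 338 px [274 186] ctr [ 606.4 -162.5] size [65.  65.4] ang 45.87 z 45.6
12 300 n 867 px [193 223] ctr [488.   94.4] size [275.4 200.5] ang 79.49 z 41.7
12 300 n 685 px [103 208] ctr [531.6 352.6] size [155.   99.5] ang 81.51 z 148.5
12 300 n 22 px [120 196] ctr [572.8 341.9] size [38.4  9.9] ang 57.99 z 13.1
12 300 n 8 px [113 197] ctr [573.2 364.8] size [18.   7.1] ang 65.8 z 13.0
12 300 n 244 px [316 206] ctr [ 542.8 -301.1] size [46.8 46.7] ang 1.45 z 83.0
12 300 n 8 px [104 220] ctr [494.  390.1] size [14.7  4.6] ang 16.83 z 13.6
12 300 n 201 px [265 232] ctr [ 459.6 -136.1] size [47.1 46.8] ang 53.85 z 83.9
12 300 n 1476 px [392 253] ctr [ 396.8 -548.6] size [112.5 120.1] ang 84.31 z 58.0
12 300 n 241 px [314 245] ctr [ 421.8 -292.3] size [48.1 47.7] ang 70.9 z 83.2
30 55 n 45 px [157  96] ctr [906.1 224.8] size [20.4 64.8] ang 20.23 z 50.
[... 1867 characters left out ...]
5 n 29 px [317 245] ctr [ 420.9 -292.8] size [15.3 16.2] ang 1.16 z 102.6
115 150 n 17 px [51 83] ctr [919.5 543.9] size [20.9 18.3] ang 56.82 z 116.3
115 150 n 15 px [114  83] ctr [921.5 345.9] size [21.3  9.5] ang 69.4 z 116.3
115 150 n 6 px [82 86] ctr [913.3 446.1] size [7.  9.7] ang 89.38 z 115.2
115 150 n 75 px [306 152] ctr [ 702.6 -259.1] size [26.3 26.6] ang 57.29 z 138.2
115 150 n 18 px [ 78 201] ctr [545.9 424.2] size [ 9.2 15.1] ang 88.07 z 144.6
115 150 n 6 px [101 199] ctr [553.4 354.2] size [12.  3.] ang 76.54 z 143.3
115 150 n 159 px [108 205] ctr [534.4 335.8] size [122.7  35.3] ang 82.35 z 141.9
200 290 n 217 px [ 91 201] ctr [535.7 346. ] size [51.6 27.9] ang 82.59 z 247.6
```

View pics/crop0.png

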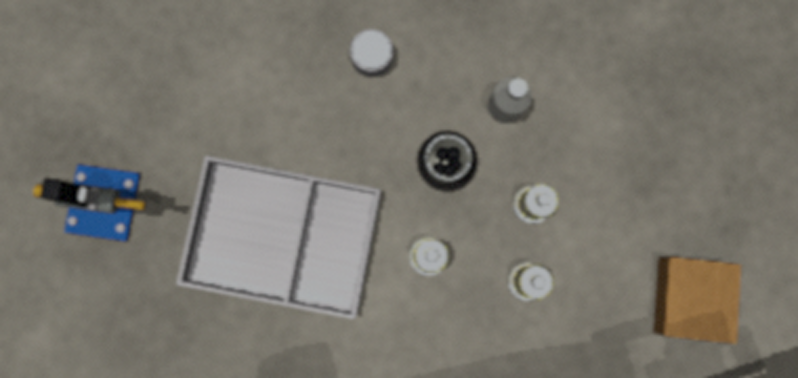

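Three filters and roughly five balls in the cup. The sizes match: body 47 mm with its top at z 83, port at 103, tray 275 x 200. I'll write a helper that converts a target pose into tool-axis shifts.

```bash
cat > d.py <<'E'
# python3 d.py x y z [psi_deg [tilt_deg]] : shift (tool axes, 0.5 m units) and turn (180deg units) to target
import sys, numpy as np
from scipy.spatial.transform import Rotation as Ro
from station import ctrl
a=[float(v) for v in sys.argv[1:]]
s=ctrl.state(); R=Ro.from_rotvec(s["tool_rot"])
print("at",np.round(s["position"],1),"psi/tilt",np.round(R.as_euler("ZYX",degrees=True),1),"q",np.round(s["q"],2),"w",round(s["width"],1),"F",np.round(s["contact_force"],1),"t",s["clock"])
d=np.array(a[:3])-s["position"]
print("shift in present axes",np.round(R.inv().apply(d)/500,4), "mm",np.round(np.linalg.norm(d),1))
if len(a)>3:
    # tool down with x-axis at azimuth psi, then tilt about tool y
    T=Ro.from_euler("Z",a[3],degrees=True)*Ro.from_euler("X",180,degrees=True)*Ro.from_euler("Y",a[4] if len(a)>4 else 0,degrees=True)
    print("turn",np.round((R.inv()*T).as_rotvec()/np.pi,4),"shift in target axes",np.round(T.inv().apply(d)/500,4))
E
python3 d.py 543.3 -301.5 150 -10.5
python3 - <<'E'
from h import *
f=dict(np.load("top0.npz")); X=cloud(f)
for b in((253,290),(225,250)): comps(X[:,:200],*b,minn=4)
E
```

```text
at [ 242.  -602.7  213.5] psi/tilt [  21.9   -0.  -179.9] q [-1.27  0.12  1.65 -0.    1.37 -0.08] w 95.0 F [ 0.4 -0.3  0.4] t 0.1
shift in present axes [ 0.7836 -0.3342  0.1278] mm 430.7
turn [-6.000e-04  1.000e-04  1.799e-01] shift in target axes [ 0.4828 -0.7021  0.127 ]
253 290 n 98 px [ 85 200] ctr [537.6 358.2] size [25.7 27.4] ang 79.25 z 258.4
253 290 n 101 px [186 341] ctr [177.9  76.1] size [ 4.2 76.8] ang 17.38 z 271.1
225 250 n 39 px [ 92 201] ctr [535.  348.8] size [ 8.1 27.8] ang 71.79 z 237.0
225 250 n 28 px [100 202] ctr [532.9 324.2] size [ 7.6 16.9] ang 83.08 z 243.4
225 250 n 53 px [186 338] ctr [178.   80.1] size [ 2.8 75. ] ang 19.15 z 237.9
```

Emit:
arm_command([
  [[0.0653,-0.0279,0.0106,0,0,0,0],[0.0653,-0.0279,0.0106,0,0,0,0],[0.0653,-0.0279,0.0106,0,0,0,0],[0.0653,-0.0279,0.0106,0,0,0,0],[0.0653,-0.0279,0.0106,0,0,0,0],[0.0653,-0.0279,0.0106,0,0,0,0],[0.0653,-0.0279,0.0106,0,0,0,0],[0.0653,-0.0279,0.0106,0,0,0,0],[0.0653,-0.0279,0.0106,0,0,0,0],[0.0653,-0.0279,0.0106,0,0,0,0],[0.0653,-0.0279,0.0106,0,0,0,0],[0.0653,-0.0279,0.0106,0,0,0,0],[0,0,0,0,0,0.045,0],[0,0,0,0,0,0.045,0],[0,0,0,0,0,0.045,0],[0,0,0,0,0,0.045,0],[0,0,0,0,0,0,0],[0,0,0,0,0,0,0]],
], grip_force=20)

```text
clock: 1.9
position: [543.1, -301.7, 150.6]
tool_rot: [-3.128, 0.284, 0.001]
contact_force: [-0.6, 0.3, 0.5]
width: 94.8
grip_force: 0.0
```

```bash
python3 d.py 543.3 -301.5 51 -10.5; python3 - <<'E'
from h import *
from station import ctrl
f=ctrl.grab_frame("side"); X=cloud(f)
comps(X[100:],96,108,minn=5)
f=ctrl.grab_frame("top"); X=cloud(f)[:290,170:420]
comps(X,96,108,minn=5)
E
```

```text
at [ 543.1 -301.7  150.6] psi/tilt [ -10.4    0.  -180. ] q [-0.59  0.11  1.78  0.    1.26  1.16] w 94.8 F [-0.6  0.3  0.5] t 1.9
shift in present axes [ 0.0004 -0.0004  0.1992] mm 99.6
turn [-0.0001  0.0002  0.0008] shift in target axes [ 0.0003 -0.0005  0.1992]
96 108 n 33 px [506   4] ctr [1979.1  160.8] size [76.3 18.5] ang 85.97 z 100.8
96 108 n 12 px [288   8] ctr [913.  440.2] size [11.3 25.5] ang 41.56 z 103.9
96 108 n 13 px [296  19] ctr [917.1 342.2] size [18.9 13.9] ang 30.61 z 104.4
96 108 n 98 px [ 95 118] ctr [  9.7 -43.2] size [127.4  53.6] ang 13.48 z 102.0
96 108 n 19 px [228 111] ctr [ 460.7 -136.7] size [18.6 14.3] ang 75.3 z 103.1
96 108 n 59 px [303 123] ctr [ 698.1 -265.5] size [37.5 46.6] ang 60.11 z 101.4
96 108 n 8 px [263 140] ctr [ 538.2 -300. ] size [12.5  3.4] ang 72.2 z 105.4
96 108 n 24 px [228 147] ctr [ 420.7 -291.9] size [20.1 13.5] ang 73.61 z 104.9
96 108 n 73 px [134 155] ctr [ 699.1 -257.4] size [44.1 36.8] ang 61.05 z 101.7
96 108 n 27 px [ 96 232] ctr [ 460.6 -136.3] size [15.2 15.3] ang 44.74 z 104.8
```

Emit:
arm_command([
  [[0,0,0.05,0,0,0,0],[0,0,0.05,0,0,0,0],[0,0,0.05,0,0,0,0],[0,0,0.03,0,0,0,0],[0,0,0.019,0,0,0,0],[0,0,0,0,0,0,0],[0,0,0,0,0,0,0.6],[0,0,0,0,0,0,0.6],[0,0,0,0,0,0,0.6],[0,0,0,0,0,0,0.6],[0,0,0,0,0,0,0.6],[0,0,0,0,0,0,0.6],[0,0,0,0,0,0,0.6],[0,0,0,0,0,0,0.6]],
], grip_force=20)

```text
clock: 3.4
position: [543.5, -301.5, 51.7]
tool_rot: [-3.128, 0.288, -0.0]
contact_force: [0.1, 2.4, 2.1]
width: 47.9
grip_force: 20.0
```

Emit:
arm_command([
  [[0,0,-0.03,0,0,0,0.6],[0,0,-0.05,0,0,0,0.6],[0,0,-0.05,0,0,0,0.6],[0,0,-0.05,0,0,0,0.6],[0,0,-0.05,0,0,0,0.6],[0,0,-0.03,0,0,0,0.6],[-0.0114,-0.0768,0,0,0,0,0.6],[-0.0114,-0.0768,0,0,0,0,0.6],[-0.0114,-0.0768,0,0,0,0,0.6],[-0.0114,-0.0768,0,0,0,0,0.6],[-0.0114,-0.0768,0,0,0,0,0.6],[-0.0114,-0.0768,0,0,0,0,0.6],[-0.0114,-0.0768,0,0,0,0,0.6],[-0.0114,-0.0768,0,0,0,0,0.6],[-0.0114,-0.0768,0,0,0,0,0.6],[-0.0114,-0.0768,0,0,0,0,0.6],[-0.0114,-0.0768,0,0,0,0,0.6],[-0.0114,-0.0768,0,0,0,0,0.6],[0,0,0,0,0,0,0.6],[0,0,0,0,0,0,0.6]],
])

```text
clock: 5.4
position: [559.9, 164.0, 181.3]
tool_rot: [3.128, -0.285, -0.001]
contact_force: [-0.2, 0.4, -2.6]
width: 47.5
grip_force: 20.0
```

```bash
python3 d.py 560 164.4 58 -10.5
```

```text
at [559.9 164.  181.3] psi/tilt [-10.4   0.  179.9] q [ 0.19  0.    1.83 -0.    1.31  1.95] w 47.5 F [-0.2  0.4 -2.6] t 5.4
shift in present axes [ 2.000e-04 -1.100e-03  2.465e-01] mm 123.3
turn [0.0003 0.0002 0.0004] shift in target axes [ 0.     -0.0008  0.2465]
```

Emit:
arm_command([
  [[0,-0.001,0.05,0,0,0,0.6],[0,0,0.05,0,0,0,0.6],[0,0,0.05,0,0,0,0.6],[0,0,0.05,0,0,0,0.6],[0,0,0.03,0,0,0,0.6],[0,0,0.012,0,0,0,0.6],[0,0,0.006,0,0,0,0.6],[0,0,0,0,0,0,0.6],[0,0,0,0,0,0,0.6],[0,0,0,0,0,0,0.6]],
])

```text
clock: 6.4
position: [561.2, 164.4, 58.8]
tool_rot: [-3.128, 0.288, -0.003]
contact_force: [-0.1, -0.1, -2.0]
width: 47.7
grip_force: 20.0
```

Emit:
arm_command([
  [[0,0,0.002,0,0,0,0.6],[0,0,0.002,0,0,0,0.6],[0,0,0,0,0,0,0.6],[0,0,0,0,0,0,0.21],[0,0,0,0,0,0,0.21],[0,0,0,0,0,0,0.21],[0,0,0,0,0,0,0.21],[0,0,0,0,0,0,0.21],[0,0,-0.03,0,0,0,0.21],[0,0,-0.05,0,0,0,0.21],[0,0,-0.06,0,0,0,0.21],[0,0,-0.06,0,0,0,0.21],[0,0,-0.05,0,0,0,0.21],[0,0,0,0,0,0,0.0],[0,0,0,0,0,0,0.0]],
])

```text
clock: 7.9
position: [560.7, 164.2, 181.6]
tool_rot: [-3.128, 0.288, -0.003]
contact_force: [-1.2, 0.3, -1.0]
width: 86.0
grip_force: 0.0
```

```bash
python3 d.py 421.3 -292.6 182 -10.5; python3 - <<'E'
from h import *
from station import ctrl
for n,sl in (("side",(slice(100,384),slice(180,320))),("top",(slice(150,290),slice(130,420)))):
    f=ctrl.grab_frame(n); X=cloud(f)[sl]; print(n); comps(X,96,112,minn=8); comps(X,75,92,minn=40)
E
```

```text
at [560.7 164.2 181.6] psi/tilt [-1.05e+01 -1.00e-01 -1.80e+02] q [0.19 0.   1.83 0.   1.3  1.95] w 86.0 F [-1.2  0.3 -1. ] t 7.9
shift in present axes [-0.1072  0.9492 -0.0016] mm 477.6
turn [-0.0002 -0.0006 -0.0001] shift in target axes [-1.077e-01  9.492e-01 -7.000e-04]
side
96 112 n 11 px [108   8] ctr [913.3 443.7] size [11.5 22.6] ang 40.72 z 101.4
96 112 n 14 px [116  19] ctr [915.6 339.6] size [10.6 19.6] ang 62.23 z 102.2
96 112 n 18 px [53 55] ctr [559.6 160.1] size [16.  13.9] ang 43.24 z 107.3
96 112 n 19 px [ 48 111] ctr [ 460.6 -137.5] size [15.6 14.4] ang 74.58 z 105.0
96 112 n 75 px [123 123] ctr [ 698.7 -265.1] size [32.9 46. ] ang 58.69 z 101.9
96 112 n 27 px [ 48 147] ctr [ 420.5 -292.2] size [19.8 13.5] ang 74.21 z 105.5
75 92 n 168 px [113  21] ctr [917.7 374. ] size [ 33.3 354.9] ang 0.27 z 77.1
75 92 n 56 px [53 60] ctr [558.4 158.4] size [44.  42.9] ang 74.04 z 87.8
75 92 n 90 px [ 89 111] ctr [ 607.6 -162.2] size [67.8 63.1] ang 71.69 z 81.8
75 92 n 101 px [ 48 115] ctr [ 459.1 -138.2] size [43.6 46.9] ang 65.8 z 84.6
75 92 n 62 px [122 128] ctr [ 693.2 -272.5] size [27.  58.8] ang 56.17 z 84.6
75 92 n 123 px [ 49 151] ctr [ 421.3 -293.6] size [45.2 45.8] ang 81.78 z 85.6
top
96 112 n 83 px [174   6] ctr [ 696.  -256.7] size [46.7 33. ] ang 73.22 z 102.5
96 112 n 17 px [41 48] ctr [560.7 156.9] size [15.1  8.7] ang 2.71 z 107.8
96 112 n 28 px [136  82] ctr [ 460.8 -136.3] size [15.2 15.4] ang 46.23 z 104.5
96 112 n 27 px [187  95] ctr [ 422.6 -292.1] size [15.  15.5] ang 43.5 z 104.4
75 92 n 62 px [174   7] ctr [ 690.7 -253. ] size [58.7 30.6] ang 58.91 z 87.4
75 92 n 64 px [144  35] ctr [ 606.5 -165. ] size [61.  66.4] ang 77.85 z 81.9
75 92 n 164 px [136  82] ctr [ 459.6 -135.9] size [46.2 46.2] ang 45.64 z 83.4
75 92 n 167 px [186  94] ctr [ 422.1 -293.6] size [43.3 48.3] ang 0.42 z 83.5
```

Emit:
arm_command([
  [[-0.0089,0.0791,0,0,0,0,0],[-0.0089,0.0791,0,0,0,0,0],[-0.0089,0.0791,0,0,0,0,0],[-0.0089,0.0791,0,0,0,0,0],[-0.0089,0.0791,0,0,0,0,0],[-0.0089,0.0791,0,0,0,0,0],[-0.0089,0.0791,0,0,0,0,0],[-0.0089,0.0791,0,0,0,0,0],[-0.0089,0.0791,0,0,0,0,0],[-0.0089,0.0791,0,0,0,0,0],[-0.0089,0.0791,0,0,0,0,0],[-0.0089,0.0791,0,0,0,0,0],[0,0,0,0,0,0,0],[0,0,0,0,0,0,0]],
])

```text
clock: 9.4
position: [420.2, -292.6, 178.8]
tool_rot: [-3.126, 0.291, 0.004]
contact_force: [0.7, 0.2, 1.2]
width: 95.1
grip_force: 0.0
```

```bash
python3 d.py 421.3 -292.6 51 -10.5;python3 - <<'E'
from h import *
from station import ctrl
for n,sl in (("side",(slice(150,384),slice(180,320))),):
    f=ctrl.grab_frame(n); X=cloud(f)[sl]; print(n); comps(X,96,112,minn=8)
E
```

```text
at [ 420.2 -292.6  178.8] psi/tilt [ -10.6    0.2 -179.9] q [-0.71 -0.16  1.99  0.    1.31  1.04] w 95.1 F [0.7 0.2 1.2] t 9.4
shift in present axes [2.900e-03 1.000e-04 2.555e-01] mm 127.8
turn [-0.0007  0.0009 -0.0008] shift in target axes [ 0.0022 -0.0004  0.2556]
side
96 112 n 78 px [123  73] ctr [ 698.9 -267.5] size [35.9 49.9] ang 63.74 z 103.9
96 112 n 20 px [48 98] ctr [ 421.7 -295.1] size [17.3 11.3] ang 15.54 z 104.3
```

Emit:
arm_command([
  [[0.002,0,0.05,0,0,0,0],[0,0,0.06,0,0,0,0],[0,0,0.06,0,0,0,0],[0,0,0.05,0,0,0,0],[0,0,0.035,0,0,0,0],[0,0,0,0,0,0,0],[0,0,0,0,0,0,0.6],[0,0,0,0,0,0,0.6],[0,0,0,0,0,0,0.6],[0,0,0,0,0,0,0.6],[0,0,0,0,0,0,0.6],[0,0,0,0,0,0,0.6],[0,0,0,0,0,0,0.6]],
], grip_force=20)

```text
clock: 10.75
position: [422.3, -292.5, 53.3]
tool_rot: [-3.127, 0.289, -0.0]
contact_force: [0.4, 2.1, 2.7]
width: 47.7
grip_force: 20.0
```

Emit:
arm_command([
  [[0,0,-0.03,0,0,0,0.6],[0,0,-0.05,0,0,0,0.6],[0,0,-0.06,0,0,0,0.6],[0,0,-0.06,0,0,0,0.6],[0,0,-0.05,0,0,0,0.6],[0,0,-0.03,0,0,0,0.6],[-0.0106,-0.079,0,0,0,0,0.6],[-0.0106,-0.079,0,0,0,0,0.6],[-0.0106,-0.079,0,0,0,0,0.6],[-0.0106,-0.079,0,0,0,0,0.6],[-0.0106,-0.079,0,0,0,0,0.6],[-0.0106,-0.079,0,0,0,0,0.6],[-0.0106,-0.079,0,0,0,0,0.6],[-0.0106,-0.079,0,0,0,0,0.6],[-0.0106,-0.079,0,0,0,0,0.6],[-0.0106,-0.079,0,0,0,0,0.6],[-0.0106,-0.079,0,0,0,0,0.6],[-0.0106,-0.079,0,0,0,0,0.6],[0,0,0,0,0,0,0.6],[0,0,0,0,0,0,0.6]],
])

```text
clock: 12.75
position: [445.7, 185.0, 192.5]
tool_rot: [3.127, -0.285, -0.002]
contact_force: [0.2, 0.5, -3.7]
width: 48.1
grip_force: 20.0
```

```bash
python3 d.py 446 185.6 59 -10.5
```

```text
at [445.7 185.  192.5] psi/tilt [-1.040e+01  1.000e-01  1.799e+02] q [ 0.28 -0.24  2.04 -0.    1.35  2.04] w 48.1 F [ 0.2  0.5 -3.7] t 12.75
shift in present axes [ 0.0007 -0.0017  0.267 ] mm 133.5
turn [0.0004 0.0004 0.0005] shift in target axes [ 0.0005 -0.0013  0.267 ]
```

Emit:
arm_command([
  [[0,-0.001,0.05,0,0,0,0.6],[0,0,0.06,0,0,0,0.6],[0,0,0.06,0,0,0,0.6],[0,0,0.05,0,0,0,0.6],[0,0,0.03,0,0,0,0.6],[0,0,0.011,0,0,0,0.6],[0,0,0.006,0,0,0,0.6],[0,0,0,0,0,0,0.6],[0,0,0,0,0,0,0.6]],
])

```text
clock: 13.65
position: [447.2, 185.2, 60.8]
tool_rot: [-3.128, 0.289, -0.003]
contact_force: [1.7, -0.7, -2.8]
width: 47.8
grip_force: 20.0
```

Emit:
arm_command([
  [[0,0,0.002,0,0,0,0.6],[0,0,0.002,0,0,0,0.6],[0,0,0,0,0,0,0.6],[0,0,0,0,0,0,0.21],[0,0,0,0,0,0,0.21],[0,0,0,0,0,0,0.21],[0,0,0,0,0,0,0.21],[0,0,0,0,0,0,0.21],[0,0,-0.03,0,0,0,0.21],[0,0,-0.05,0,0,0,0.21],[0,0,-0.06,0,0,0,0.21],[0,0,-0.06,0,0,0,0.21],[0,0,-0.05,0,0,0,0.21],[0,0,0,0,0,0,0.0],[0,0,0,0,0,0,0.0]],
])

```text
clock: 15.15
position: [446.4, 185.3, 182.5]
tool_rot: [-3.128, 0.288, -0.001]
contact_force: [-0.4, 0.4, -0.3]
width: 86.4
grip_force: 0.0
```

```bash
python3 - <<'E'
from h import *
from station import ctrl
for n,sl in (("side",(slice(150,384),slice(180,320))),("top",(slice(150,290),slice(130,420)))):
    f=ctrl.grab_frame(n); X=cloud(f)[sl]; print(n); comps(X,96,112,minn=8)
E
python3 d.py 460.5 -136.3 182 -10.5
```

```text
side
96 112 n 15 px [53  5] ctr [558.2 160.3] size [15.1 16.9] ang 39.91 z 106.1
96 112 n 14 px [26  7] ctr [446.1 183.2] size [13.5 12.9] ang 15.22 z 104.3
96 112 n 23 px [48 62] ctr [ 458.7 -138.4] size [14.4 15. ] ang 32.9 z 105.5
96 112 n 78 px [123  73] ctr [ 698.2 -265.6] size [35.8 46.8] ang 64.29 z 101.6
top
96 112 n 75 px [175   6] ctr [ 695.8 -257. ] size [46.8 31.7] ang 73.03 z 103.1
96 112 n 29 px [39 48] ctr [560.7 160.7] size [16.  15.1] ang 33.59 z 107.4
96 112 n 28 px [136  82] ctr [ 460.7 -136.3] size [15.1 15.3] ang 45.92 z 103.8
96 112 n 29 px [31 85] ctr [447.3 183. ] size [15.9 14.9] ang 63.41 z 107.0
at [445.3 184.9 180.6] psi/tilt [-10.5   0.2 179.9] q [ 0.28 -0.23  2.05 -0.    1.33  2.04] w 92.3 F [-0.1 -0.5  0.1] t 15.25
shift in present axes [ 0.1472  0.6261 -0.0022] mm 321.6
turn [ 0.0004  0.0009 -0.0001] shift in target axes [ 0.147   0.6262 -0.0027]
```

Emit:
arm_command([
  [[0.0184,0.0783,0,0,0,0,0],[0.0184,0.0783,0,0,0,0,0],[0.0184,0.0783,0,0,0,0,0],[0.0184,0.0783,0,0,0,0,0],[0.0184,0.0783,0,0,0,0,0],[0.0184,0.0783,0,0,0,0,0],[0.0184,0.0783,0,0,0,0,0],[0.0184,0.0783,0,0,0,0,0],[0,0,0,0,0,0,0],[0,0,0,0,0,0,0]],
])

```text
clock: 16.25
position: [460.5, -136.3, 180.7]
tool_rot: [-3.127, 0.291, 0.005]
contact_force: [0.1, -0.1, 0.2]
width: 95.2
grip_force: 0.0
```

```bash
python3 d.py 460.5 -136.3 51 -10.5;python3 - <<'E'
from h import *
from station import ctrl
for n,sl in (("side",(slice(150,384),slice(180,320))),("top",(slice(150,290),slice(130,420)))):
    f=ctrl.grab_frame(n); X=cloud(f)[sl]; print(n); comps(X,96,112,minn=8)
E
```

```text
at [ 460.5 -136.3  180.7] psi/tilt [ -10.6    0.2 -179.9] q [-0.4  -0.24  2.05  0.    1.33  1.36] w 95.2 F [ 0.1 -0.1  0.2] t 16.25
shift in present axes [0.0009 0.0003 0.2593] mm 129.7
turn [-0.0004  0.0011 -0.0008] shift in target axes [ 0.     -0.      0.2593]
side
96 112 n 15 px [25  7] ctr [444.3 182.1] size [11.5 16.6] ang 49.06 z 106.8
96 112 n 21 px [48 61] ctr [ 459.3 -136.5] size [16.3 15.6] ang 57.08 z 103.4
96 112 n 74 px [123  73] ctr [ 698.  -265.3] size [34.6 46.1] ang 61.77 z 103.4
top
96 112 n 78 px [175   6] ctr [ 696.3 -257.3] size [47.8 31.7] ang 72.55 z 101.9
96 112 n 28 px [39 48] ctr [561.  161.1] size [15.7 15.1] ang 50.7 z 107.7
96 112 n 27 px [31 85] ctr [447.6 182.6] size [15.1 16.6] ang 0.43 z 108.0
```

Emit:
arm_command([
  [[0,0,0.05,0,0,0,0],[0,0,0.06,0,0,0,0],[0,0,0.06,0,0,0,0],[0,0,0.05,0,0,0,0],[0,0,0.039,0,0,0,0],[0,0,0,0,0,0,0],[0,0,0,0,0,0,0.6],[0,0,0,0,0,0,0.6],[0,0,0,0,0,0,0.6],[0,0,0,0,0,0,0.6],[0,0,0,0,0,0,0.6],[0,0,0,0,0,0,0.6],[0,0,0,0,0,0,0.6]],
], grip_force=20)

```text
clock: 17.65
position: [461.7, -135.9, 53.3]
tool_rot: [-3.127, 0.289, -0.001]
contact_force: [0.3, 1.7, 2.3]
width: 48.0
grip_force: 20.0
```

Emit:
arm_command([
  [[0,0,-0.03,0,0,0,0.6],[0,0,-0.05,0,0,0,0.6],[0,0,-0.06,0,0,0,0.6],[0,0,-0.06,0,0,0,0.6],[0,0,-0.05,0,0,0,0.6],[0,0,-0.03,0,0,0,0.6],[-0.0038,-0.0687,0,0,0,0,0.6],[-0.0038,-0.0687,0,0,0,0,0.6],[-0.0038,-0.0687,0,0,0,0,0.6],[-0.0038,-0.0687,0,0,0,0,0.6],[-0.0038,-0.0687,0,0,0,0,0.6],[-0.0038,-0.0687,0,0,0,0,0.6],[-0.0038,-0.0687,0,0,0,0,0.6],[-0.0038,-0.0687,0,0,0,0,0.6],[0,0,0,0,0,0,0.6],[0,0,0,0,0,0,0.6]],
])

```text
clock: 19.25
position: [496.0, 137.1, 191.9]
tool_rot: [3.127, -0.285, -0.003]
contact_force: [0.2, -0.4, -1.9]
width: 47.9
grip_force: 20.0
```

```bash
python3 d.py 497 137 58.8 -10.5;python3 - <<'E'
from h import *
from station import ctrl
for n,sl in (("side",(slice(150,384),slice(180,320))),("top",(slice(150,290),slice(130,420)))):
    f=ctrl.grab_frame(n); X=cloud(f)[sl]; print(n); comps(X,96,112,minn=8)
E
```

```text
at [496.  137.1 191.9] psi/tilt [-1.040e+01  1.000e-01  1.799e+02] q [ 0.17 -0.16  1.97 -0.    1.34  1.92] w 47.9 F [ 0.2 -0.4 -1.9] t 19.25
shift in present axes [ 0.0024 -0.0006  0.2661] mm 133.1
turn [0.0004 0.0006 0.0004] shift in target axes [ 1.900e-03 -2.000e-04  2.661e-01]
side
96 112 n 17 px [53  5] ctr [560.2 162.3] size [13.1 17.7] ang 81.04 z 104.1
96 112 n 20 px [25  8] ctr [445.7 181.5] size [14.3 16.9] ang 6.98 z 108.0
96 112 n 83 px [123  72] ctr [ 698.6 -265.1] size [34.6 46.3] ang 66.21 z 102.4
top
96 112 n 81 px [175   6] ctr [ 696.6 -257.8] size [48.9 31. ] ang 71.65 z 101.7
96 112 n 25 px [31 85] ctr [447.2 182.4] size [14. 15.] ang 27.3 z 108.7
```

Emit:
arm_command([
  [[0.001,0,0.05,0,0,0,0.6],[0,0,0.06,0,0,0,0.6],[0,0,0.06,0,0,0,0.6],[0,0,0.05,0,0,0,0.6],[0,0,0.03,0,0,0,0.6],[0,0,0.012,0,0,0,0.6],[0,0,0.005,0,0,0,0.6],[0,0,0.003,0,0,0,0.6],[0,0,0,0,0,0,0.6],[0,0,0,0,0,0,0.6]],
])

```text
clock: 20.35
position: [498.0, 136.9, 59.2]
tool_rot: [-3.128, 0.288, -0.003]
contact_force: [0.1, 0.7, -1.6]
width: 47.8
grip_force: 20.0
```

Emit:
arm_command([
  [[0,0,0.002,0,0,0,0.6],[0,0,0,0,0,0,0.6],[0,0,0,0,0,0,0.21],[0,0,0,0,0,0,0.21],[0,0,0,0,0,0,0.21],[0,0,0,0,0,0,0.21],[0,0,0,0,0,0,0.21],[0,0,-0.03,0,0,0,0.21],[0,0,-0.06,0,0,0,0.21],[0,0,-0.08,0,0,0,0.21],[0,0,-0.08,0,0,0,0.21],[0,0,-0.08,0,0,0,0.21],[0,0,-0.07,0,0,0,0],[0,0.06,0,0,0,0,0],[0,0.08,0,0,0,0,0],[0,0.08,0,0,0,0,0],[0,0.08,0,0,0,0,0],[0,0.08,0,0,0,0,0],[0,0,0,0,0,0,0],[0,0,0,0,0,0,0]],
])

```text
clock: 22.35
position: [462.5, -50.6, 258.1]
tool_rot: [-3.128, 0.292, -0.002]
contact_force: [0.3, 0.4, 0.4]
width: 94.9
grip_force: 0.0
```

```bash
python3 d.py 606.4 -162.5 282 79.5 40;python3 - <<'E'
from h import *
from station import ctrl
for n,sl in (("side",(slice(100,384),slice(180,320))),("top",(slice(120,290),slice(60,450)))):
    f=ctrl.grab_frame(n); X=cloud(f)[sl]; print(n); comps(X,96,112,minn=8); comps(X,75,92,minn=30)
    cv2.imwrite(f"pics/{n}1.png",f["img"][:,:,::-1])
E
```

```text
at [462.5 -50.6 258.1] psi/tilt [-1.07e+01 -1.00e-01 -1.80e+02] q [-0.22 -0.32  1.99  0.    1.47  1.53] w 94.9 F [0.3 0.4 0.4] t 22.35
shift in present axes [ 0.3242  0.1667 -0.0474] mm 183.8
turn [ 0.1744  0.1733 -0.4784] shift in target axes [-0.0977  0.3237 -0.1443]
side
96 112 n 13 px [108   8] ctr [913.3 441.8] size [ 7.7 26.4] ang 32.82 z 103.5
96 112 n 15 px [116  19] ctr [916.4 340.2] size [11.5 19.9] ang 70.26 z 104.2
96 112 n 19 px [54 56] ctr [563.9 159.9] size [17.8 16.5] ang 74.06 z 105.9
96 112 n 17 px [26 57] ctr [448.  182.1] size [18.6 15.5] ang 5.82 z 103.6
96 112 n 78 px [123 123] ctr [ 698.8 -265.4] size [35.5 45.4] ang 64.81 z 102.3
75 92 n 112 px [114  19] ctr [915.7 385.9] size [ 32.  277.6] ang 1.23 z 77.6
75 92 n 44 px [53 60] ctr [562.6 153.2] size [48.1 28.3] ang 28.5 z 87.7
75 92 n 60 px [26 62] ctr [440.8 176.9] size [34.2 46.2] ang 46.96 z 88.6
75 92 n 86 px [ 89 112] ctr [ 607.7 -162.4] size [69.8 63.1] ang 72.02 z 81.8
75 92 n 62 px [122 126] ctr [ 692.2 -272.7] size [30.  58.8] ang 53.06 z 85.7
top
96 112 n 84 px [245  34] ctr [ 700.5 -256.7] size [47.3 38.4] ang 50.52 z 102.5
96 112 n 29 px [109  78] ctr [560.6 161.1] size [15.8 14.9] ang 46.33 z 107.8
96 112 n 29 px [117  99] ctr [496.5 134.4] size [15.9 15.2] ang 49.34 z 109.3
96 112 n 27 px [101 115] ctr [447.6 182.6] size [15.1 15.7] ang 0.38 z 109.2
75 92 n 57 px [244  38] ctr [ 692.7 -257.8] size [58.4 36.9] ang 79.34 z 86.2
75 92 n 73 px [214  65] ctr [ 607.2 -161.8] size [65.3 65.3] ang 17.91 z 81.9
75 92 n 155 px [111  78] ctr [561.3 161. ] size [47.  44.5] ang 89.65 z 88.1
75 92 n 159 px [119  99] ctr [497.5 133.7] size [46.1 46.8] ang 89.33 z 87.9
75 92 n 159 px [102 115] ctr [446.8 182.7] size [46.4 47. ] ang 71.78 z 87.9
```

View pics/side1.png

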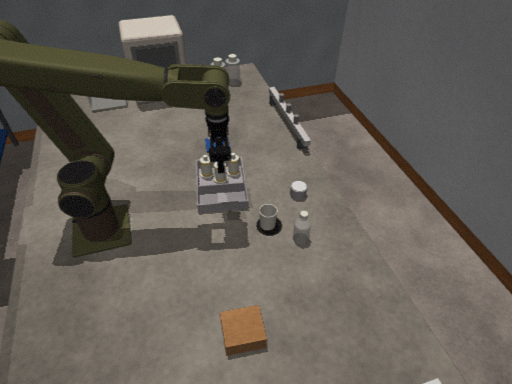

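All three filters are upright in the wide bay, at about (206,163), (221,172) and (234,162) in the side view, and no others remain. The cup is at (268,218). Next I turn the hand so it closes along the tray's x, then lean it back 45 degrees.

Emit:
arm_command([
  [[0,0,0,0,0,-0.0417,0],[0,0,0,0,0,-0.0417,0],[0,0,0,0,0,-0.0417,0],[0,0,0,0,0,-0.0417,0],[0,0,0,0,0,-0.0417,0],[0,0,0,0,0,-0.0417,0],[0,0,0,0,0,-0.0417,0],[0,0,0,0,0,-0.0417,0],[0,0,0,0,0,-0.0417,0],[0,0,0,0,0,-0.0417,0],[0,0,0,0,0,-0.0417,0],[0,0,0,0,0,-0.0417,0],[0,0,0,0,-0.0417,0,0],[0,0,0,0,-0.0417,0,0],[0,0,0,0,-0.0417,0,0],[0,0,0,0,-0.0417,0,0],[0,0,0,0,-0.0417,0,0],[0,0,0,0,-0.0417,0,0],[0,0,0,0,0,0,0],[0,0,0,0,0,0,0]],
])

```text
clock: 24.45
position: [462.7, -48.6, 256.6]
tool_rot: [1.936, 1.617, -0.802]
contact_force: [0.8, -0.7, 1.2]
width: 95.0
grip_force: 0.0
```

```bash
python3 d.py 624 -71 149 79.5 -45
```

```text
at [462.7 -48.6 256.6] psi/tilt [  79.8   44.9 -179.9] q [ 0.2  -0.13  1.98 -0.72  1.63  0.46] w 95.0 F [ 0.8 -0.7  1.2] t 24.45
shift in present axes [0.1613 0.3256 0.1425] mm 195.2
turn [ 0.0006 -0.0003  0.0011] shift in target axes [0.1626 0.3253 0.1417]
```

Emit:
arm_command([
  [[0.0271,0.0542,0.0236,0,0,0.001,0],[0.0271,0.0542,0.0236,0,0,0,0],[0.0271,0.0542,0.0236,0,0,0,0],[0.0271,0.0542,0.0236,0,0,0,0],[0.0271,0.0542,0.0236,0,0,0,0],[0.0271,0.0542,0.0236,0,0,0,0],[0,0,0,0,0,0,0],[0,0,0,0,0,0,0]],
])

```text
clock: 25.25
position: [624.1, -73.4, 150.5]
tool_rot: [1.942, 1.608, -0.802]
contact_force: [0.1, -0.2, -0.2]
width: 95.0
grip_force: 0.0
```

```bash
python3 d.py 604.6 -175.1 42.7 79.5 -45; python3 - <<'E'
from h import *
from station import ctrl
for n,sl in (("side",(slice(180,300),slice(230,320))),("top",(slice(120,290),slice(200,450)))):
    f=ctrl.grab_frame(n); X=cloud(f)[sl]; print(n); comps(X,75,92,minn=30)
    cv2.imwrite(f"pics/{n}2.png",f["img"][:,:,::-1])
E
```

```text
at [624.1 -73.4 150.5] psi/tilt [ 79.2  45.  179.8] q [ 0.11  0.3   1.71 -0.75  1.46  0.52] w 95.0 F [ 0.1 -0.2 -0.2] t 25.25
shift in present axes [ 0.0059 -0.0012  0.2989] mm 149.5
turn [-0.0001 -0.0001 -0.0013] shift in target axes [ 0.0061 -0.0013  0.2989]
side
75 92 n 92 px [39 32] ctr [ 606.9 -162.8] size [68.8 65. ] ang 80.04 z 81.7
75 92 n 67 px [72 48] ctr [ 692.2 -272.8] size [27.1 58.8] ang 53.62 z 85.9
top
75 92 n 70 px [104  36] ctr [ 697.3 -257.2] size [58.6 46.3] ang 61.27 z 87.3
75 92 n 69 px [74 65] ctr [ 606.6 -162.4] size [65.4 65.7] ang 41.29 z 81.9
```

View pics/side2.png

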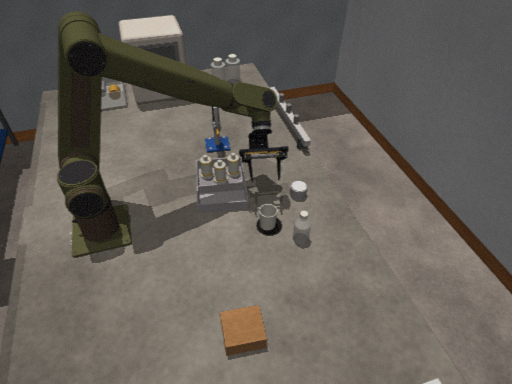

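The fingers straddle the line to the cup (268,218). I go in along the tool axis.

Emit:
arm_command([
  [[0.003,-0.0006,0.05,0,0,0,0],[0.003,-0.0006,0.05,0,0,0,0],[0,0,0.05,0,0,0,0],[0,0,0.05,0,0,0,0],[0,0,0.04,0,0,0,0],[0,0,0.03,0,0,0,0],[0,0,0.02,0,0,0,0],[0,0,0.006,0,0,0,0],[0,0,0,0,0,0,0],[0,0,0,0,0,0,0]],
])

```text
clock: 26.35
position: [605.4, -173.1, 44.0]
tool_rot: [1.94, 1.609, -0.8]
contact_force: [-0.3, 0.1, 0.0]
width: 95.0
grip_force: 0.0
```

```bash
python3 d.py 604.6 -175.1 42.7 79.5 -45
```

```text
at [ 605.4 -173.1   44. ] psi/tilt [ 79.2  45.  179.7] q [-0.04  0.38  1.81 -0.84  1.23  0.56] w 95.0 F [-0.3  0.1  0. ] t 26.35
shift in present axes [-0.0012 -0.0009  0.0048] mm 2.5
turn [ 0.0006  0.0001 -0.001 ] shift in target axes [-0.0012 -0.0009  0.0048]
```

Close on the cup and lift straight up a little (world up is tool -x·0.707, -z·0.707).

Emit:
arm_command([
  [[0,0,0.003,0,0,0,0.1],[0,0,0,0,0,0,0.45],[0,0,0,0,0,0,0.45],[0,0,0,0,0,0,0.45],[0,0,0,0,0,0,0.45],[0,0,0,0,0,0,0.45],[0,0,0,0,0,0,0.45],[0,0,0,0,0,0,0.45]],
], grip_force=15)

```text
clock: 27.15
position: [604.7, -174.5, 42.2]
tool_rot: [1.94, 1.61, -0.802]
contact_force: [0.7, 0.1, 0.3]
width: 65.6
grip_force: 14.9
```

```bash
python3 - <<'E'
from station import ctrl
from scipy.spatial.transform import Rotation as Ro
import numpy as np
s=ctrl.state();R=Ro.from_rotvec(s["tool_rot"]);print(s["position"],s["width"],s["contact_force"])
print(R.inv().apply([0,0,1]))
E
python3 d.py 604 -173 250
```

```text
[ 604.67882462 -174.5017935    42.16218057] 65.61093635890678 [0.67253484 0.1288496  0.28251214]
[-0.70752939  0.00255748 -0.70667929]
at [ 604.7 -174.5   42.2] psi/tilt [ 79.3  45.  179.8] q [-0.04  0.38  1.82 -0.84  1.23  0.56] w 65.6 F [0.7 0.1 0.3] t 27.15
shift in present axes [-0.2922 -0.0008 -0.2957] mm 207.8
```

Emit:
arm_command([
  [[-0.02,0,-0.02,0,0,0,0.45],[-0.035,0,-0.035,0,0,0,0.45],[-0.045,0,-0.045,0,0,0,0.45],[-0.045,0,-0.045,0,0,0,0.45],[-0.045,0,-0.045,0,0,0,0.45],[-0.045,0,-0.045,0,0,0,0.45],[-0.035,0,-0.035,0,0,0,0.45],[-0.01,0,-0.01,0,0,0,0.45],[0,0,0,0,0,0,0.45]],
])

```text
clock: 28.05
position: [604.5, -174.2, 241.2]
tool_rot: [1.941, 1.609, -0.8]
contact_force: [-0.1, -0.3, -2.5]
width: 65.7
grip_force: 15.0
```

```bash
python3 d.py 480 50 230 79.5 -45; python3 - <<'E'
from h import *
from station import ctrl
f=ctrl.grab_frame("side"); cv2.imwrite("pics/side3.png",cv2.resize(f["img"][60:260,160:360],None,fx=3,fy=3)[:,:,::-1])
E
```

```text
at [ 604.5 -174.2  241.2] psi/tilt [ 79.2  45.  179.6] q [-0.04  0.15  1.72 -0.78  1.46  0.32] w 65.7 F [-0.1 -0.3 -2.5] t 28.05
shift in present axes [ 0.2942 -0.3272 -0.2645] mm 256.7
turn [ 0.0006 -0.0001 -0.0013] shift in target axes [ 0.2955 -0.3265 -0.2639]
```

View pics/side3.png

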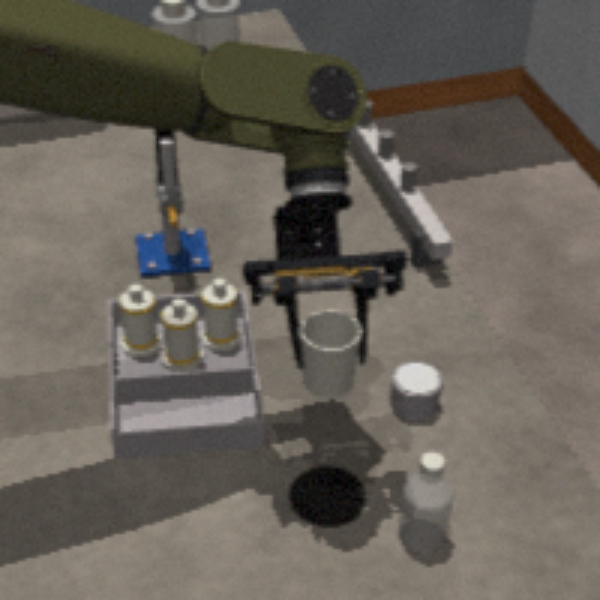

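The cup hangs upright in the hand (crop 330,350), with the empty mat below at (327,497). I carry it over and begin tilting.

Emit:
arm_command([
  [[0.0294,-0.0327,-0.0264,0,0,0,0.45],[0.0294,-0.0327,-0.0264,0,0,0,0.45],[0.0294,-0.0327,-0.0264,0,0,0,0.45],[0.0294,-0.0327,-0.0264,0,0,0,0.45],[0.0294,-0.0327,-0.0264,0,0,0,0.45],[0.0294,-0.0327,-0.0264,0,0,0,0.45],[0.0294,-0.0327,-0.0264,0,0,0,0.45],[0.0294,-0.0327,-0.0264,0,0,0,0.45],[0.0294,-0.0327,-0.0264,0,0,0,0.45],[0.0294,-0.0327,-0.0264,0,0,0,0.45],[0,0,0,0,0,0,0.45],[0,0,0,0,0.0417,0,0.45],[0,0,0,0,0.0417,0,0.45],[0,0,0,0,0.0417,0,0.45],[0,0,0,0,0.0417,0,0.45],[0,0,0,0,0.0417,0,0.45],[0,0,0,0,0.0417,0,0.45],[0,0,0,0,0.0417,0,0.45],[0,0,0,0,0.0417,0,0.45],[0,0,0,0,0,0,0.45]],
])

```text
clock: 30.1
position: [478.3, 46.4, 226.2]
tool_rot: [-2.283, -1.884, -0.297]
contact_force: [0.3, -0.4, -2.3]
width: 65.6
grip_force: 14.9
```

```bash
python3 d.py 480 47 122 79.5 15
```

```text
at [478.3  46.4 226.2] psi/tilt [  79.   -14.9 -179.9] q [-0.17 -0.3   2.04  0.26  1.4  -0.03] w 65.6 F [ 0.3 -0.4 -2.3] t 30.1
shift in present axes [-0.0519  0.0034  0.2019] mm 104.2
turn [-0.      0.0003 -0.0024] shift in target axes [-0.0522  0.003   0.2018]
```

Emit:
arm_command([
  [[-0.0061,0.0005,0.0343,0,0,0,0.45],[-0.0061,0.0005,0.0343,0,0,0,0.45],[-0.0061,0.0005,0.0343,0,0,0,0.45],[-0.0061,0.0005,0.0343,0,0,0,0.45],[-0.0061,0.0005,0.0343,0,0,0,0.45],[-0.0061,0.0005,0.0343,0,0,0,0.45],[0,0,0,0,0,0,0.45],[0,0,0,0,0.0333,0,0.45],[0,0,0,0,0.0333,0,0.45],[0,0,0,0,0.0333,0,0.45],[0,0,0,0,0.0333,0,0.45],[0,0,0,0,0.0333,0,0.45]],
])

```text
clock: 31.3
position: [483.4, 57.7, 125.6]
tool_rot: [-1.939, -1.614, -0.808]
contact_force: [-1.4, -0.3, -2.3]
width: 65.5
grip_force: 14.9
```

```bash
python3 d.py 481 55 120 79.5 72; python3 - <<'E'
from h import *
from station import ctrl
f=ctrl.grab_frame("side"); cv2.imwrite("pics/side4.png",cv2.resize(f["img"][60:260,160:360],None,fx=3,fy=3)[:,:,::-1])
E
```

```text
at [483.4  57.7 125.6] psi/tilt [ 79.7 -45.1 179.7] q [-0.43 -0.1   2.19  0.78  1.37 -0.54] w 65.5 F [-1.4 -0.3 -2.3] t 31.3
shift in present axes [-0.0122 -0.0038  0.0036] mm 6.7
turn [0.0008 0.1496 0.0009] shift in target axes [-0.0126 -0.0038 -0.0023]
```

View pics/side4.png

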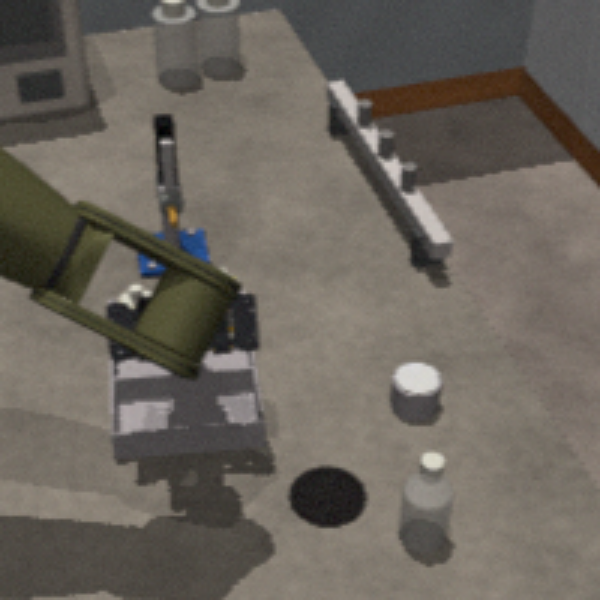

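The tilt is at 90 degrees with the hand on the far side of the bay, so the picture shows nothing of the balls. I finish the tip.

Emit:
arm_command([
  [[-0.004,0,0,0,0.025,0,0.45],[-0.004,0,0,0,0.025,0,0.45],[-0.004,0,0,0,0.025,0,0.45],[0,0,0,0,0.025,0,0.45],[0,0,0,0,0.025,0,0.45],[0,0,0,0,0.025,0,0.45],[0,0,0,0,0,0,0.45],[0,0,0,0,0,0,0.45],[0,0,0,0,0,0,0.45],[0,0,0,0,0,0,0.45],[0,0,0,0,0,0,0.45],[0,0,0,0,0,0,0.45]],
])

```text
clock: 32.55
position: [482.4, 54.4, 120.6]
tool_rot: [-1.592, -1.326, -1.159]
contact_force: [0.2, 0.1, -0.7]
width: 65.5
grip_force: 14.9
```

```bash
python3 d.py 481 55 230 79.5 15; python3 - <<'E'
from h import *
from station import ctrl
a=[]
f=ctrl.grab_frame("side"); a.append(cv2.resize(f["img"][120:260,180:320],None,fx=2.8,fy=2.8))
f=ctrl.grab_frame("top"); a.append(cv2.resize(f["img"][150:290,130:270],None,fx=2.8,fy=2.8))
cv2.imwrite("pics/both5.png",np.hstack(a)[:,:,::-1])
E
```

```text
at [482.4  54.4 120.6] psi/tilt [ 80.  -71.9 179.4] q [-0.58  0.16  2.19  1.07  1.62 -0.85] w 65.5 F [ 0.2  0.1 -0.7] t 32.55
shift in present axes [ 0.2082 -0.0022 -0.0671] mm 109.4
turn [ 0.001  -0.3163  0.0005] shift in target axes [ 0.0573 -0.0029 -0.2111]
```

View pics/both5.png

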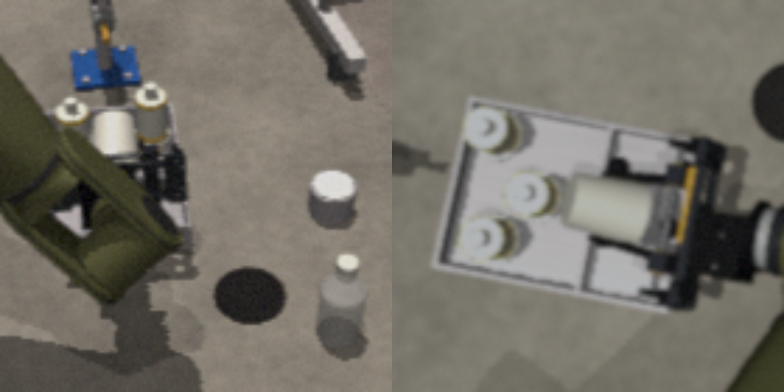

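The contact force dropped by about 1.6 N, so the balls appear to be out. I raise and turn back.

Emit:
arm_command([
  [[0.03,0,-0.01,0,0,0,0.45],[0.05,0,-0.016,0,0,0,0.45],[0.05,0,-0.016,0,0,0,0.45],[0.05,0,-0.016,0,0,0,0.45],[0.03,0,-0.01,0,0,0,0.45],[0,0,0,0,-0.043,0,0.45],[0,0,0,0,-0.043,0,0.45],[0,0,0,0,-0.043,0,0.45],[0,0,0,0,-0.043,0,0.45],[0,0,0,0,-0.043,0,0.45],[0,0,0,0,-0.043,0,0.45],[0,0,0,0,-0.043,0,0.45],[0,0,0,0,-0.043,0,0.45],[0,0,0,0,-0.043,0,0.45],[0,0,0,0,-0.043,0,0.45],[0,0,0,0,-0.043,0,0.45],[0,0,0,0,-0.043,0,0.45],[0,0,0,0,-0.043,0,0.45],[0,0,0,0,-0.043,0,0.45],[0,0,0,0,-0.043,0,0.45]],
])

```text
clock: 34.65
position: [482.0, 55.2, 230.8]
tool_rot: [1.948, 1.617, -0.792]
contact_force: [0.6, 0.4, -1.1]
width: 65.3
grip_force: 15.0
```

```bash
python3 d.py 604.7 -174.5 150 79.5 -45
```

```text
at [482.   55.2 230.8] psi/tilt [ 79.3  44.4 179.8] q [ 0.37  0.02  1.88 -0.65  1.69  0.62] w 65.3 F [ 0.6  0.4 -1.1] t 34.65
shift in present axes [-0.1771  0.325   0.4005] mm 272.7
turn [ 0.0004 -0.0035 -0.0008] shift in target axes [-0.1736  0.325   0.4021]
```

```bash
python3 - <<'E'
from h import *
from station import ctrl
a=[]
for n,o in (("side",(120,180)),("top",(150,130))):
    f=ctrl.grab_frame(n); g=f["img"].max(2)
    u,v=proj(f,[607,-162,4]).astype(int)
    m=np.zeros_like(g); m[v-22:v+22,u-25:u+25]=(g[v-22:v+22,u-25:u+25]<32)
    cs,_=cv2.findContours(m,cv2.RETR_EXTERNAL,cv2.CHAIN_APPROX_NONE); c=max(cs,key=cv2.contourArea)
    P=np.array([ray(f,*p,4)[:2] for p in c[:,0]]); print(n,cv2.minEnclosingCircle(P.astype(np.float32)),P.mean(0),P.min(0),P.max(0))
    a.append(cv2.resize(f["img"][o[0]:o[0]+140,o[1]:o[1]+140],None,fx=2.8,fy=2.8))
    X=cloud(f)
    for b in((18,32),):
        Y=X.copy(); m=(np.abs(X[...,0]-473)<110)&(np.abs(X[...,1]-13)<70); Y[~m]=np.nan; comps(Y,*b,minn=4)
cv2.imwrite("pics/both6.png",np.hstack(a)[:,:,::-1])
E
```

```text
side ((609.9463500976562, -166.01271057128906), 45.2166862487793) [ 612.22589024 -170.97468935] [ 565.77988461 -209.52811468] [ 653.13012234 -123.65688206]
18 32 n 150 px [221 190] ctr [479.3  54. ] size [ 36.6 189.8] ang 81.93 z 25.5
18 32 n 128 px [223 207] ctr [463.1 -39.1] size [ 11.7 197.3] ang 78.24 z 25.1
top ((625.4862060546875, -191.47418212890625), 2.381875991821289) [ 625.48624978 -191.47416895] [ 623.80122532 -193.15748092] [ 627.17127424 -189.79085698]
18 32 n 40 px [211 209] ctr [532.9  40.8] size [19.9 23.2] ang 0.14 z 24.6
18 32 n 39 px [234 210] ctr [530.1 -36.6] size [19.9 19.8] ang 0.35 z 23.6
18 32 n 41 px [205 235] ctr [448.3  57.4] size [22.5 20.8] ang 79.11 z 24.8
```

View pics/both6.png

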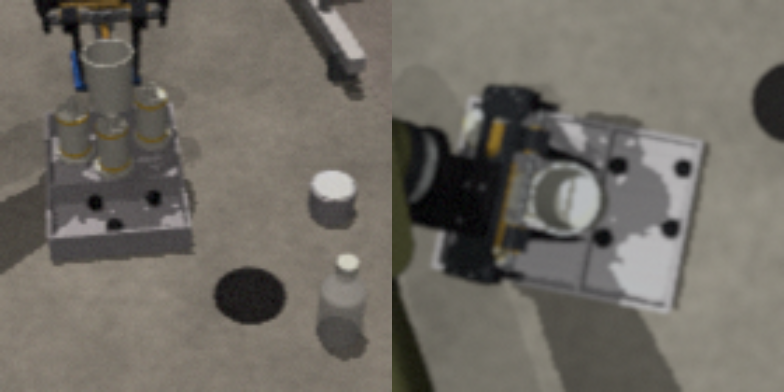

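The top view shows four balls in the narrow bay at crop (618,165), (683,168), (670,229) and (602,238), and an empty cup. I take the cup back to the mat.

Emit:
arm_command([
  [[0,0,0,0,-0.0035,-0.0008,0.45],[-0.0145,0.0271,0.0335,0,0,0,0.45],[-0.0145,0.0271,0.0335,0,0,0,0.45],[-0.0145,0.0271,0.0335,0,0,0,0.45],[-0.0145,0.0271,0.0335,0,0,0,0.45],[-0.0145,0.0271,0.0335,0,0,0,0.45],[-0.0145,0.0271,0.0335,0,0,0,0.45],[-0.0145,0.0271,0.0335,0,0,0,0.45],[-0.0145,0.0271,0.0335,0,0,0,0.45],[-0.0145,0.0271,0.0335,0,0,0,0.45],[-0.0145,0.0271,0.0335,0,0,0,0.45],[-0.0145,0.0271,0.0335,0,0,0,0.45],[-0.0145,0.0271,0.0335,0,0,0,0.45],[0,0,0,0,0,0,0.45],[0,0,0,0,0,0,0.45]],
])

```text
clock: 36.25
position: [604.8, -175.9, 149.6]
tool_rot: [1.945, 1.614, -0.799]
contact_force: [-0.1, 0.0, -0.4]
width: 65.6
grip_force: 15.0
```

```bash
python3 d.py 604.7 -174.5 44 79.3 -45; python3 - <<'E'
from h import *
from station import ctrl
f=ctrl.grab_frame("top"); X=cloud(f)
X[~((np.abs(X[...,0]-480)<100)&(np.abs(X[...,1]-20)<75))]=np.nan; comps(X,16,33,minn=4)
E
```

```text
at [ 604.8 -175.9  149.6] psi/tilt [ 79.3  44.7 179.9] q [-0.04  0.24  1.78 -0.8   1.35  0.42] w 65.6 F [-0.1  0.  -0.4] t 36.25
shift in present axes [ 0.1504 -0.0008  0.1482] mm 105.6
turn [ 0.0006 -0.0017  0.0002] shift in target axes [ 0.1511 -0.0006  0.1474]
16 33 n 39 px [234 210] ctr [530.2 -36.6] size [19.5 19.8] ang 0.76 z 23.8
```

Emit:
arm_command([
  [[0.03,0,0.029,0,-0.0015,0,0.45],[0.035,0,0.034,0,0,0,0.45],[0.035,0,0.034,0,0,0,0.45],[0.025,0,0.025,0,0,0,0.45],[0.015,0,0.0145,0,0,0,0.45],[0.008,0,0.007,0,0,0,0.45],[0.0025,0,0.0025,0,0,0,0.45],[0,0,0,0,0,0,0.45],[0,0,0,0,0,0,0.45]],
])

```text
clock: 37.2
position: [606.2, -173.4, 45.5]
tool_rot: [1.939, 1.611, -0.801]
contact_force: [0.8, -0.6, -1.4]
width: 65.6
grip_force: 15.0
```

```bash
python3 d.py 604.7 -174.5 42.2 79.3 -45
```

```text
at [ 606.2 -173.4   45.5] psi/tilt [ 79.4  45.  179.8] q [-0.04  0.38  1.81 -0.83  1.24  0.55] w 65.6 F [ 0.8 -0.6 -1.4] t 37.2
shift in present axes [ 0.0027 -0.0026  0.0066] mm 3.8
turn [0.0015 0.     0.0003] shift in target axes [ 0.0027 -0.0025  0.0066]
```

Emit:
arm_command([
  [[0.002,-0.001,0.003,0,0,0,0.45],[0.002,-0.001,0.002,0,0,0,0.45],[0,0,0,0,0,0,0.45],[0,0,0,0,0,0,0.45]],
])

```text
clock: 37.6
position: [605.9, -174.3, 43.7]
tool_rot: [1.937, 1.609, -0.801]
contact_force: [1.2, -1.6, 5.6]
width: 65.8
grip_force: 14.7
```

Touched down (5.6 N on the mat). I open and back off along the tool axis.

Emit:
arm_command([
  [[0,0,0,0,0,0,0.1],[0,0,0,0,0,0,0],[0,0,0,0,0,0,0],[0,0,0,0,0,0,0],[0,0,0,0,0,0,0],[0,0,-0.02,0,0,0,0],[0,0,-0.04,0,0,0,0],[0,0,-0.06,0,0,0,0],[0,0,-0.08,0,0,0,0],[0,0,-0.08,0,0,0,0],[0,0,-0.08,0,0,0,0],[0,0,-0.08,0,0,0,0],[0,0,0,0,0,0,0],[0,0,0,0,0,0,0]],
])

```text
clock: 39.0
position: [633.2, -19.1, 198.3]
tool_rot: [1.938, 1.613, -0.799]
contact_force: [0.0, -0.7, -1.2]
width: 95.1
grip_force: 0.0
```

```bash
python3 - <<'E'
from h import *
from station import ctrl
for n,sl in (("side",(slice(100,384),slice(180,320))),("top",(slice(120,290),slice(60,450)))):
    f=ctrl.grab_frame(n); X=cloud(f)[sl]; print(n); comps(X,75,92,minn=30)
    cv2.imwrite(f"pics/{n}7.png",f["img"][:,:,::-1])
E
python3 d.py 560 -60 310 -8
```

```text
side
75 92 n 68 px [106   8] ctr [918.6 480.4] size [ 29.7 159.9] ang 0.06 z 77.9
75 92 n 32 px [114  21] ctr [916.6 359.5] size [62.9 28.1] ang 89.73 z 77.5
75 92 n 54 px [122  33] ctr [919.2 261.3] size [ 30.2 112.7] ang 0.41 z 76.5
75 92 n 67 px [54 56] ctr [568.4 184.2] size [48.8 46.6] ang 35.83 z 88.3
75 92 n 61 px [26 62] ctr [444.9 181.3] size [45.5 46.7] ang 69.13 z 87.9
75 92 n 66 px [40 67] ctr [493.6 132.1] size [44.  45.9] ang 75.25 z 88.3
75 92 n 93 px [ 89 113] ctr [ 606.1 -166.8] size [70.2 63. ] ang 71.69 z 82.0
75 92 n 62 px [123 127] ctr [ 693.8 -276. ] size [22.7 54.9] ang 59.48 z 84.9
top
75 92 n 72 px [244  37] ctr [ 694.4 -256.8] size [58.8 40.9] ang 71.86 z 86.8
75 92 n 70 px [215  65] ctr [ 606.5 -167. ] size [63.6 65.3] ang 89.22 z 82.1
75 92 n 70 px [108  75] ctr [572.4 169.5] size [44.6 20.6] ang 11.94 z 88.1
75 92 n 155 px [119  99] ctr [497.6 133.9] size [46.6 46.5] ang 0.4 z 88.5
at [631.6 -20.7 195.6] psi/tilt [  79.6   45.  -179.9] q [ 0.19  0.3   1.63 -0.72  1.57  0.51] w 94.8 F [ 0.8 -0.2 -1.2] t 39.1
shift in present axes [-0.2349 -0.1269 -0.0884] mm 140.6
turn [0.1899 0.1991 0.459 ] shift in target axes [-0.1309  0.0978 -0.2289]
```

View pics/side7.png

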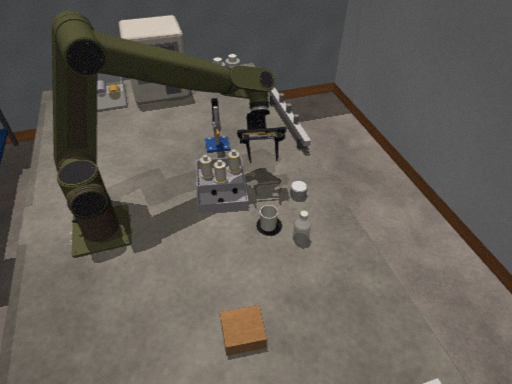

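One filter in the tray was knocked from (560,161) to about (568,184). It still stands inside the wide bay: its top height is unchanged and tray-relative it is (63,103). The cup stands on the mat, and balls are visible in the narrow bay at (206-222, 190-200). I now straighten the hand for the gun.

Emit:
arm_command([
  [[-0.045,0,-0.045,0,0,0,0],[-0.05,0,-0.05,0,0,0,0],[-0.06,0,-0.06,0,0,0,0],[0,0,0,0,0.0417,0,0],[0,0,0,0,0.0417,0,0],[0,0,0,0,0.0417,0,0],[0,0,0,0,0.0417,0,0],[0,0,0,0,0.0417,0,0],[0,0,0,0,0.0417,0,0],[0,0,0,0,0,0.0442,0],[0,0,0,0,0,0.0442,0],[0,0,0,0,0,0.0442,0],[0,0,0,0,0,0.0442,0],[0,0,0,0,0,0.0442,0],[0,0,0,0,0,0.0442,0],[0,0,0,0,0,0.0442,0],[0,0,0,0,0,0.0442,0],[0,0,0,0,0,0.0442,0],[0,0,0,0,0,0.0442,0],[0,0,0,0,0,0.0442,0]],
])

```text
clock: 41.1
position: [631.4, -21.5, 303.8]
tool_rot: [-3.133, 0.231, 0.006]
contact_force: [-0.2, -0.5, -1.4]
width: 95.2
grip_force: 0.0
```

```bash
python3 d.py 537 353 310 -8; python3 - <<'E'
from h import *
from station import ctrl
f=ctrl.grab_frame("top"); X=cloud(f)
Y=X[150:290,60:270]; comps(Y,75,92,minn=30); comps(Y,96,112,minn=10)
Y=X.copy(); Y[:, 150:]=np.nan; comps(Y,253,275); comps(Y,236,250)
X[~((np.abs(X[...,0]-480)<120)&(np.abs(X[...,1]-13)<70))]=np.nan; comps(X,16,33,minn=4)
cv2.imwrite("pics/top8.png",cv2.resize(f["img"][130:290,60:330],None,fx=2.9,fy=2.9,interpolation=cv2.INTER_CUBIC)[:,:,::-1])
E
```

```text
at [631.4 -21.5 303.8] psi/tilt [  -8.4    0.2 -180. ] q [-0.12  0.05  1.58  0.    1.51  1.6 ] w 95.2 F [-0.2 -0.5 -1.4] t 41.1
shift in present axes [-0.2965 -0.7133 -0.0113] mm 386.3
turn [-0.      0.0012 -0.0023] shift in target axes [-0.2912 -0.7154 -0.0124]
75 92 n 156 px [104  46] ctr [569.2 183.1] size [47.4 47.3] ang 87.11 z 88.0
75 92 n 74 px [116  69] ctr [499.1 145. ] size [25.3 46.6] ang 73.08 z 88.0
75 92 n 155 px [102  85] ctr [446.7 182.9] size [46.3 47.8] ang 63.35 z 88.1
96 112 n 31 px [102  45] ctr [569.7 182.8] size [16.9 15.3] ang 46.33 z 108.4
96 112 n 23 px [117  69] ctr [496.4 134.8] size [14.6 14.9] ang 41.16 z 107.7
96 112 n 29 px [101  85] ctr [446.5 182.9] size [15.1 16. ] ang 61.34 z 108.0
253 275 n 100 px [ 85 200] ctr [537.4 358.7] size [26.5 27.7] ang 82.29 z 258.5
236 250 n 21 px [ 91 201] ctr [536.6 346.6] size [ 3.8 25.1] ang 84.87 z 243.2
236 250 n 23 px [100 202] ctr [532.5 323.2] size [ 9.3 17. ] ang 71.76 z 244.1
```

View pics/top8.png

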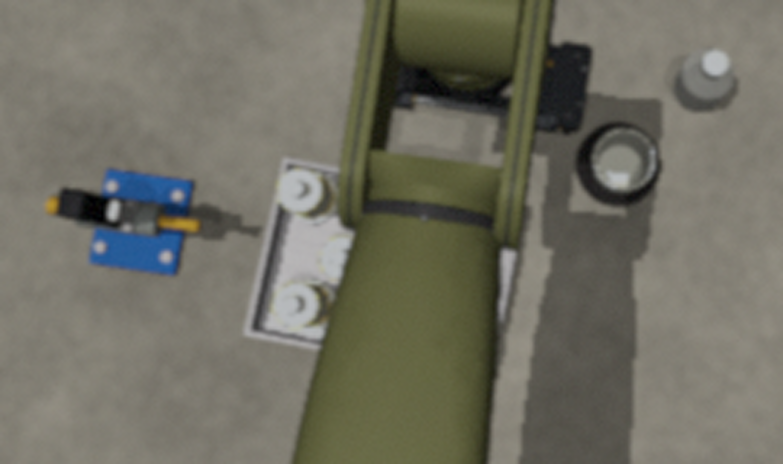

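Filter, cup and gun are all clear: gun grip at crop (85,205), trigger at (140,215), empty cup on the mat at (620,162). The filters show the camera reading about 2.6 mm low in y, so I allow for that at the gun.

Emit:
arm_command([
  [[-0.0296,-0.0719,0,0,0,-0.002,0],[-0.0296,-0.0719,0,0,0,0,0],[-0.0296,-0.0719,0,0,0,0,0],[-0.0296,-0.0719,0,0,0,0,0],[-0.0296,-0.0719,0,0,0,0,0],[-0.0296,-0.0719,0,0,0,0,0],[-0.0296,-0.0719,0,0,0,0,0],[-0.0296,-0.0719,0,0,0,0,0],[-0.0296,-0.0719,0,0,0,0,0],[-0.0296,-0.0719,0,0,0,0,0],[0,0,0,0,0,0,0],[0,0,0,0,0,0,0]],
])

```text
clock: 42.35
position: [533.3, 355.2, 304.6]
tool_rot: [3.133, -0.206, -0.003]
contact_force: [0.7, -1.2, -0.5]
width: 95.2
grip_force: 0.0
```

```bash
python3 d.py 536.7 356 216 -8; python3 - <<'E'
from h import *
from station import ctrl
f=ctrl.grab_frame("top"); X=cloud(f)
Y=X[150:290,130:250].copy(); comps(Y,75,92,minn=30)
Y=X.copy(); Y[~((np.abs(X[...,0]-480)<120)&(np.abs(X[...,1]-13)<70))]=np.nan; comps(Y,16,33,minn=4)
np.savez("top9.npz",**f)
a=[cv2.resize(f["img"][130:270,60:200],None,fx=2.8,fy=2.8),cv2.resize(f["img"][150:290,150:290],None,fx=2.8,fy=2.8)]
cv2.imwrite("pics/both9.png",np.hstack(a)[:,:,::-1])
E
```

```text
at [533.3 355.2 304.6] psi/tilt [-7.500e+00  1.000e-01  1.799e+02] q [ 0.5   0.07  1.56 -0.    1.52  2.21] w 95.2 F [ 0.7 -1.2 -0.5] t 42.35
shift in present axes [ 0.0068 -0.0027  0.1772] mm 88.7
turn [0.0006 0.0005 0.0027] shift in target axes [ 0.0065 -0.0025  0.1772]
75 92 n 159 px [34 46] ctr [569.4 183.4] size [48.3 45.9] ang 63.94 z 88.0
75 92 n 154 px [49 69] ctr [497.6 134.3] size [46.6 46. ] ang 1.14 z 87.9
75 92 n 161 px [32 85] ctr [447.1 182.6] size [47.4 47.4] ang 80.21 z 88.0
16 33 n 4 px [210 198] ctr [570.9  45.3] size [1.5 9.7] ang 65.35 z 22.8
16 33 n 4 px [208 203] ctr [554.   49.3] size [0.4 9. ] ang 84.41 z 21.6
16 33 n 44 px [211 209] ctr [532.7  40.8] size [20.1 23.3] ang 3.0 z 24.5
16 33 n 40 px [234 210] ctr [530.4 -36.5] size [19.8 19.9] ang 1.58 z 24.1
16 33 n 4 px [205 217] ctr [507.8  57.9] size [0.3 9.1] ang 81.6 z 23.8
16 33 n 4 px [203 227] ctr [475.2  63.6] size [0.2 9.5] ang 85.32 z 25.3
16 33 n 47 px [205 235] ctr [448.1  56.7] size [24.6 20.9] ang 79.19 z 23.7
16 33 n 4 px [200 242] ctr [426.7  72.6] size [0.5 9.9] ang 82.18 z 19.4
```

View pics/both9.png

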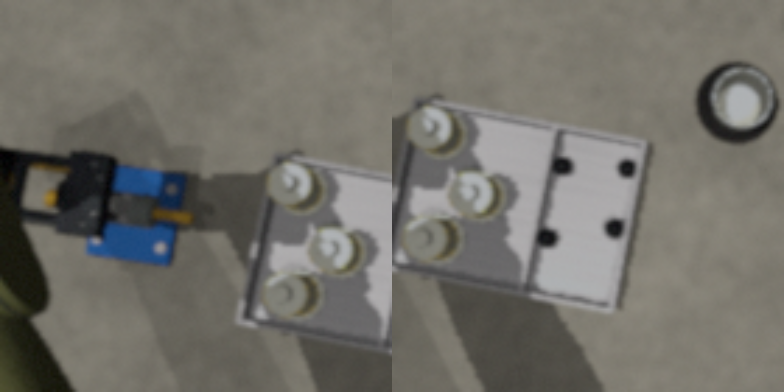

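Three filters and four balls are in the tray and the cup is empty, standing on the mat. I descend over the grip.

Emit:
arm_command([
  [[0.0066,-0.002,0,0,0,0.0027,0],[0,0,0.03,0,0,0,0],[0,0,0.04,0,0,0,0],[0,0,0.04,0,0,0,0],[0,0,0.04,0,0,0,0],[0,0,0.02,0,0,0,0],[0,0,0.008,0,0,0,0],[0,0,0,0,0,0,0],[0,0,0,0,0,0,0]],
])

```text
clock: 43.3
position: [537.8, 356.3, 218.5]
tool_rot: [-3.132, 0.223, -0.003]
contact_force: [0.5, 0.1, 0.5]
width: 94.7
grip_force: 0.0
```

```bash
python3 d.py 536.7 356 216 -8
```

```text
at [537.8 356.3 218.5] psi/tilt [-8.100e+00 -1.000e-01 -1.799e+02] q [ 0.5   0.11  1.66 -0.    1.37  2.21] w 94.7 F [0.5 0.1 0.5] t 43.3
shift in present axes [-0.0022  0.0009  0.005 ] mm 2.7
turn [-0.0004 -0.0006 -0.0007] shift in target axes [-0.0021  0.0009  0.005 ]
```

Emit:
arm_command([
  [[-0.002,0,0.004,0,0,0,0.3],[0,0,0,0,0,0,0.5],[0,0,0,0,0,0,0.8],[0,0,0,0,0,0,0.8],[0,0,0,0,0,0,0.8],[0,0,0,0,0,0,0.8],[0,0,0,0,0,0,0.8],[0,0,0,0,0,0,0.8]],
], grip_force=25)

```text
clock: 44.1
position: [536.9, 357.1, 216.1]
tool_rot: [-3.13, 0.223, -0.003]
contact_force: [2.0, 8.9, -0.5]
width: 37.1
grip_force: 11.3
```

Emit:
arm_command([
  [[0,0,0,0,0,0,0.8],[0,0,0,0,0,0,0.8],[0,0,0,0,0,0,0.8]],
])

```text
clock: 44.4
position: [537.0, 357.6, 216.1]
tool_rot: [-3.131, 0.221, -0.004]
contact_force: [2.1, 4.7, 2.3]
width: 35.5
grip_force: 25.0
```

Home (35.5 mm, 25 N). I hold about a second in all, then let go fully.

Emit:
arm_command([
  [[0,0,0,0,0,0,0.8],[0,0,0,0,0,0,0.8],[0,0,0,0,0,0,0.8],[0,0,0,0,0,0,0.8],[0,0,0,0,0,0,0.8],[0,0,0,0,0,0,0.8],[0,0,0,0,0,0,0.8],[0,0,0,0,0,0,0.8],[0,0,0,0,0,0,0],[0,0,0,0,0,0,0],[0,0,0,0,0,0,0],[0,0,0,0,0,0,0],[0,0,0,0,0,0,0],[0,0,0,0,0,0,0],[0,0,0,0,0,0,0],[0,0,0,0,0,0,0],[0,0,0,0,0,0,0]],
])

```text
clock: 46.1
position: [536.1, 356.6, 215.4]
tool_rot: [-3.133, 0.222, -0.001]
contact_force: [0.5, 0.1, 0.1]
width: 94.5
grip_force: 0.0
```

Emit:
arm_command([
  [[0,0,0,0,0,0,0.3],[0,0,0,0,0,0,0.5],[0,0,0,0,0,0,0.8],[0,0,0,0,0,0,0.8],[0,0,0,0,0,0,0.8],[0,0,0,0,0,0,0.8],[0,0,0,0,0,0,0.8],[0,0,0,0,0,0,0.8],[0,0,0,0,0,0,0.8],[0,0,0,0,0,0,0.8],[0,0,0,0,0,0,0.8]],
])

```text
clock: 47.2
position: [536.9, 357.6, 216.2]
tool_rot: [-3.131, 0.221, -0.004]
contact_force: [2.1, 4.2, 3.2]
width: 35.5
grip_force: 25.0
```

Emit:
arm_command([
  [[0,0,0,0,0,0,0.8],[0,0,0,0,0,0,0.8],[0,0,0,0,0,0,0.8],[0,0,0,0,0,0,0.8],[0,0,0,0,0,0,0.8],[0,0,0,0,0,0,0.8],[0,0,0,0,0,0,0.8],[0,0,0,0,0,0,0.8],[0,0,0,0,0,0,0],[0,0,0,0,0,0,0],[0,0,0,0,0,0,0],[0,0,0,0,0,0,0],[0,0,0,0,0,0,0],[0,0,0,0,0,0,0],[0,0,0,0,0,0,0],[0,0,0,0,0,0,0],[0,0,0,0,0,0,0]],
])

```text
clock: 48.9
position: [536.2, 356.6, 215.4]
tool_rot: [-3.133, 0.222, -0.001]
contact_force: [-0.7, 0.4, 0.5]
width: 94.5
grip_force: 0.0
```

Emit:
arm_command([
  [[0,0,-0.03,0,0,0,0],[0,0,-0.05,0,0,0,0],[0,0,-0.06,0,0,0,0],[0,0,-0.06,0,0,0,0],[0,0,-0.03,0,0,0,0],[0,0,0,0,0,0,0],[0,0,0,0,0,0,0]],
])

```text
clock: 49.6
position: [536.0, 356.2, 329.7]
tool_rot: [3.134, -0.222, -0.0]
contact_force: [0.0, 0.4, 0.3]
width: 95.1
grip_force: 0.0
```

```bash
python3 - <<'E'
from h import *
from station import ctrl
f=ctrl.grab_frame("top"); X=cloud(f)
comps(X[150:290,130:450],75,92,minn=30)
b=ctrl.grab_frame("side")
a=[cv2.resize(b["img"][120:260,180:320],None,fx=2.8,fy=2.8),cv2.resize(f["img"][120:290,150:320],(392,392))]
cv2.imwrite("pics/both10.png",np.hstack(a)[:,:,::-1])
E
```

```text
75 92 n 56 px [174   7] ctr [ 691.1 -252.6] size [58.5 31.3] ang 56.8 z 86.9
75 92 n 68 px [145  35] ctr [ 606.4 -167.3] size [64.8 63.8] ang 1.06 z 81.9
75 92 n 155 px [34 46] ctr [569.4 183.3] size [48.5 46. ] ang 63.78 z 88.7
75 92 n 159 px [49 69] ctr [497.5 134. ] size [46.5 45.9] ang 0.15 z 88.2
75 92 n 169 px [32 85] ctr [446.6 182.3] size [47.  47.1] ang 72.19 z 87.7
```

View pics/both10.png

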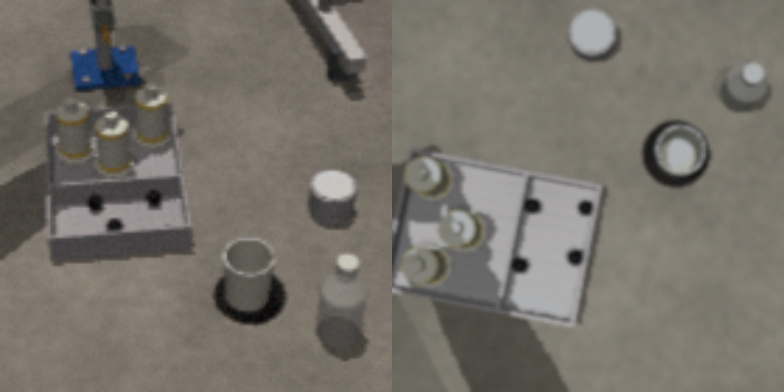

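All is in place: three upright filters, four balls in the narrow bay, the empty cup on its mat and the bystanders unmoved. I hand it in.

```bash
python3 -c "
from station import ctrl
print(ctrl.finish_job())"
```

```text
the job is handed in; nothing more can be done
None
```

Job handed in at about 50 s of robot time: the three filters stand in the wide bay, the four balls are in the narrow bay, the empty cup is on its mat and two full blasts were given; one placed filter was knocked about 2 cm aside mid-run but still stands in the bay.

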